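# Point out the sample and the vessels for the next determination

### The job

Show a colleague at the bench, by pointing with the fingertips from above, what the next sample goes through: first the vial that stands outside the tray, then the smaller of the two beakers, then the crucible. Each time bring the fingertips to two or three centimetres above the middle of its top and dwell there for two seconds; finish there over the crucible, still pointing at it. Touch and move nothing, and pass from one to the next well above everything, so that you do not point at any other thing on the way.

Things in the scene. Friction and masses are not known exactly. Their poses are not given: they have to be found in the camera images.
- vial: Sample vial, upright cylinder 16 mm in diameter and 48 mm tall, clear with a white screw cap; it stands by itself on the worktop, outside the tray. Origin: centre of its underside, z up.
- vial_top (a point): Centre of the top of that vial's cap, 48 mm above its underside; z up.
- small_beaker: The smaller of two clear glass beakers with spout, open at the top: 53 mm across, 58 mm with the spout, 68 mm tall. Origin: about the centre of its underside, z up.
- small_beaker_top (a point): Centre of the mouth of the smaller beaker, level with its rim 68 mm up; z up.
- crucible: White porcelain crucible, an open cup 43 mm across the rim, narrower at the foot, 34 mm tall. Origin: centre of its underside, z up.
- crucible_top (a point): Centre of the crucible's mouth, level with its rim 34 mm up; z up.
- large_beaker: The larger beaker, of the same shape: 72 mm across, 77 mm with the spout, 92 mm tall. Not to be pointed at. Origin: about the centre of its underside.
- large_beaker_top (a point): Centre of the mouth of the larger beaker, level with its rim 92 mm up.
- weight: Calibration weight, a pale cylinder 28 mm in diameter with a knob on top, 52 mm tall. Bystander. Origin: centre of its underside.
- weight_top (a point): Top of the weight's knob, 52 mm up.
- weighing_dish: Shallow square white weighing dish, 69 x 69 mm, 16 mm tall. Bystander. Origin: centre of its underside.
- weighing_dish_top (a point): Centre of the dish, level with its rim 16 mm up.
- tray: Open rectangular vial tray, 42 x 78 mm, walls 22 mm tall and 2 mm thick, with two vials standing in it. Bystander. Origin: centre of its underside, y along its length.
- tray_vial_1: One of the two vials standing in the tray, the same in shape, size and look as the vial outside. Not to be pointed at. Origin: centre of its underside, on the tray's 2 mm floor.
- tray_vial_1_top (a point): Centre of the top of that vial in the tray, 48 mm above its underside.
- tray_vial_2: The other vial standing in the tray. Not to be pointed at. Origin: centre of its underside.
- tray_vial_2_top (a point): Centre of the top of that vial in the tray, 48 mm above its underside.
- flask: Conical glass flask, 82 mm in diameter and 128 mm tall, at the left of the computer tower. Bystander. Origin: centre of its underside.
- computer: Black tower computer, fixed, 349 mm deep (x), 183 mm wide, 361 mm tall; keep the arm and gripper clear of it when crossing in front of it. Origin: centre of its underside; its front face is 175 mm nearer the robot. (At the right end of the worktop a moisture balance, 206 mm tall, is fixed too.)
Things that resemble listed ones, but are neither listed nor needed, are in the scene too. What is shaped like the small_beaker but blue is not meant.

How it is judged:
By the outcome, as a careful person would: the job done as asked, in the order asked, and still so for the second after the job is handed in, with the robot touching nothing.
It also fails if it takes over 62 s, if anything falls off the work surface, if the arm or the gripper's body presses on something with over 40 N, if the wrist force passes 120 N, or if a joint passes its speed limit or range.

### The arm

A 6-joint arm with a two-finger parallel gripper is mounted at the origin on a cart in front of the work surface, level with it; the furniture and walls round the work are solid. World frame = base frame: x ahead of the robot, y to its left, z up, the work surface at z = 0. Lengths are in m, angles in rad, forces in N, time in s.
With the tool pointing down it reaches from about 0.325 to 0.775 m from the base axis. Payload 5.5 kg.
Tool frame: the origin (TCP) lies on the centre line of the jaws, within the pads' length; the fingertips stand 17 mm ahead of it and the grasp point (between the pads) lies 2 mm behind it; z points along the fingers, y is the line along which they close (so a half turn about z gives the same grasp; the last joint's range is limited). The gripper opens to 85 mm and grips with 20 to 120 N. Pads are 22 mm wide; open, the fingers measure 114 mm over their backs; the gripper's body (76 mm by 85 mm) begins 54 mm behind the grasp point. The pads swing forward as they close: fully open they stand 13 mm farther back than shut.
Start: joints at [1.108, 0.091, 1.231, -0, 1.82, -0.057], TCP at [0.237, 0.551, 0.248] pointing down, gripper open.
Joint ranges: [-2.87, 2.87], [-0.86, 2.18], [0.17, 2.46], [-1.51, 4.65], [0.06, 2.69], [-2.65, 2.65]. Speed limits (rad/s): [2.57, 2.57, 3.01, 3.14, 3.14, 3.14].

### API

Orientations are given as a unit quaternion [w, x, y, z].
In Python, from bench import read_state, snapshot, sign_off gives the robot as it stands.
- The arm moves only by the shell command python3 -m crank 'ROWS'. ROWS is JSON, one flat list of numbers, 7 for each row, row after row: the shift along the tool's x, y, z in m, then the turn, a rotation vector about the tool's x, y, z in rad, then the finger opening in m, from 0 to 0.0854. In form: [x, y, z, wx, wy, wz, jaw, x, y, z, wx, wy, wz, jaw, ...]. A call has 1 to 20 rows; each row is the pose to reach, as a shift and turn from the pose commanded when the call began, along the tool's axes at that moment; what a row does not reach only later rows make up. A row lasts 1/8 s, in which the tool goes at most 62.5 mm and 10.7 degrees, less where a joint would pass 70% of its speed; a pose out of reach is approached as far as the arm can. A call with a gripper value outside its range is refused whole. The fingers move at their own pace and stop on an object; the grip force is fixed at half the most. Time passes only in rows, so rows that repeat a pose let the fingers close. It gives the time, the measured TCP pose, the force, the opening and the grip force at its end, in the units of the state.
- read_state(): the state, without advancing time (a new reading comes with each control period).
- snapshot(name): name is "side" or "top"; returns a dict with "image" (400x640x3 uint8, red, green, blue), "z_map" (400x640 float32, m along the optical axis (not along the pixel's ray), 0 where there is no reading), "camera_matrix" (3x3 intrinsics, pixels), "distortion" ([k1, k2, p1, p2, k3] as OpenCV has them; the pictures are not rectified), "world_from_camera" (4x4, takes a point from camera to world coordinates). Camera axes: x right, y down, z forward; pixel columns grow to the right and rows downward; lengths in m; the calibration is good to about 2 mm. A picture is of the moment at which its call begins.
- sign_off(): hands the job in; it is judged then, once.
The state is a dict: "time_s": time; "joints": joint angles; "joint_vel": joint speeds; "joint_efforts": joint torques, N m; "position": TCP position; "eef_rot": TCP orientation; "force": force on the tool from outside, world axes, zero at the start; "moment": the same for the moment, N m; "width": finger opening in m; "gripper_force": force on a finger pad.
Only numpy, scipy, OpenCV 4.12 (cv2) and the standard library are available. Lean on these libraries where they do the work, as an engineer would, in place of code of your own. Each camera call takes 0.05 s, during which the arm holds its last target. There are 200 camera calls.

## Working session

There is one attempt and no reset: what is moved stays moved. The work goes in short steps, Python scripts to look and compute and a shell command to move; the robot and the scene stay as the last step left them, time stands still between calls to the robot, and variables do not carry over. Pictures are saved under pics/ and viewed, at most 10 in all, crops included, and the job is handed in when it is done.

```bash
mkdir -p pics; python3 - <<'E'
from bench import *
import cv2,numpy as np
s=read_state();print({k:np.round(s[k],3) for k in('time_s','position','eef_rot','width')})
for n in('top','side'):
    d=snapshot(n);np.savez(n+'.npz',**d);cv2.imwrite(f'pics/{n}0.png',d['image'][...,::-1]);print(np.round(d['world_from_camera'],3).tolist(),np.round(d['distortion'],3))
E
```

```text
{'time_s': np.float64(0.0), 'position': array([0.237, 0.551, 0.247]), 'eef_rot': array([-0.   ,  0.202,  0.979, -0.001]), 'width': np.float64(0.085)}
[[0.019, -0.998, 0.066, 0.517], [-1.0, -0.02, -0.01, 0.041], [0.011, -0.066, -0.998, 1.116], [0.0, 0.0, 0.0, 1.0]] [-0.1  0.   0.   0.   0. ]
[[0.936, -0.138, 0.324, 0.309], [-0.352, -0.358, 0.865, -0.714], [-0.003, -0.923, -0.384, 0.435], [0.0, 0.0, 0.0, 1.0]] [-0.047  0.     0.     0.     0.   ]
```

View pics/top0.png

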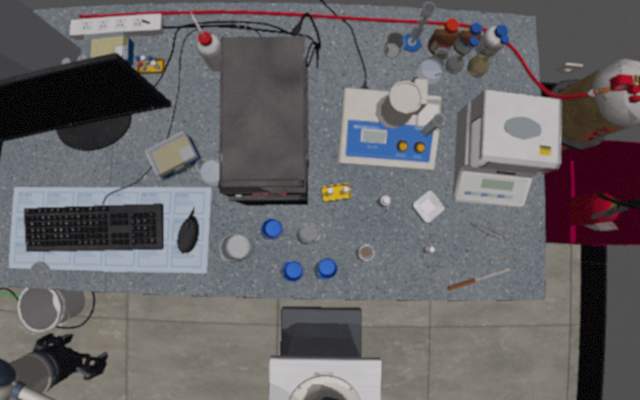

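View pics/side0.png

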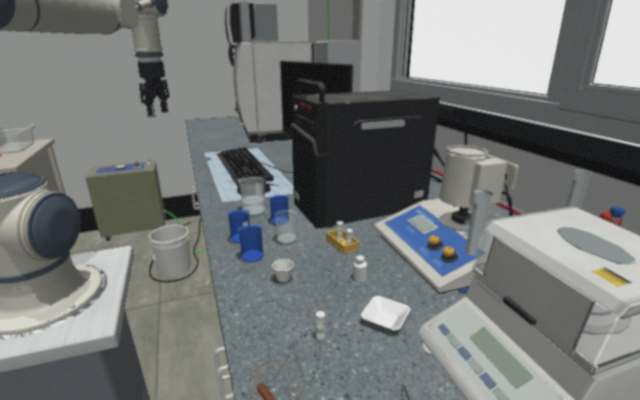

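The top view shows the large beaker at about (237,247) and the small clear beaker at (308,233). The crucible is at (366,253), the lone vial at (430,249), the weight at (385,200), the dish at (428,207), the tray at (337,191) and blue decoys at (272,228), (292,270) and (327,268). The side view agrees. Next I'll enlarge the area and measure.

```bash
cat > h.py <<'E'
import numpy as np,cv2
def load(n): return dict(np.load(n+'.npz'))
def at(d,uv,z):
    "world point where the pixel's ray meets height z"
    p=cv2.undistortPoints(np.float32([[uv]]),d['camera_matrix'],d['distortion'])[0,0]
    T=d['world_from_camera'];r=T[:3,:3]@[p[0],p[1],1];return T[:3,3]+r*(z-T[2,3])/r[2]
def proj(d,P):
    T=np.linalg.inv(d['world_from_camera'])
    return cv2.projectPoints(np.float32([P]),cv2.Rodrigues(T[:3,:3])[0],T[:3,3],d['camera_matrix'],d['distortion'])[0][0,0]
E
python3 - <<'E'
from h import *
d=load('top')
for n,uv,z in(('vial',(430,249),.048),('small',(308,233),.068),('cruc',(366,253),.034),('large',(237,247),.092)):
    print(n,at(d,uv,z).round(3), 'side px',proj(load('side'),at(d,uv,z)).round(0))
T=d['world_from_camera']
def hts(d,box):
    u0,u1,v0,v1=box;vv,uu=np.mgrid[v0:v1,u0:u1];z=d['z_map'][v0:v1,u0:u1]
    p=cv2.undistortPoints(np.float32(np.c_[uu.ravel(),vv.ravel()])[:,None],d['camera_matrix'],d['distortion'])[:,0]
    P=np.c_[p,np.ones(len(p))]*z.reshape(-1,1);return P@d['world_from_camera'][:3,:3].T+d['world_from_camera'][:3,3]
for n,b in(('vial',(420,440,239,260)),('cruc',(352,380,240,267)),('small',(294,322,220,248)),('large',(220,255,230,264))):
    P=hts(d,b);Q=P[(P[:,2]>.02)&(P[:,2]<.12)];print(n,len(Q),Q.min(0).round(3),Q.max(0).round(3),Q.mean(0).round(3)) if len(Q) else print(n,'none')
im=d['image'][...,::-1]
a=cv2.resize(im[180:280,270:450],None,fx=4.4,fy=4.4,interpolation=cv2.INTER_CUBIC);cv2.imwrite('pics/topcrop.png',a)
s=load('side')['image'][...,::-1];cv2.imwrite('pics/sidecrop.png',cv2.resize(s[170:350,220:420],None,fx=3.3,fy=3.3,interpolation=cv2.INTER_CUBIC))
E
```

```text
vial [ 0.469 -0.279  0.048] side px [320. 312.]
small [0.508 0.056 0.068] side px [286. 214.]
cruc [ 0.455 -0.104  0.034] side px [283. 265.]
large [0.468 0.24  0.092] side px [253. 182.]
vial 41 [ 0.461 -0.291  0.022] [ 0.475 -0.275  0.052] [ 0.468 -0.281  0.042]
cruc 89 [ 0.436 -0.124  0.02 ] [ 0.477 -0.082  0.039] [ 0.455 -0.107  0.03 ]
small 107 [0.484 0.026 0.022] [0.534 0.08  0.071] [0.507 0.052 0.06 ]
large 703 [0.43  0.216 0.021] [0.501 0.286 0.094] [0.465 0.256 0.05 ]
```

View pics/topcrop.png

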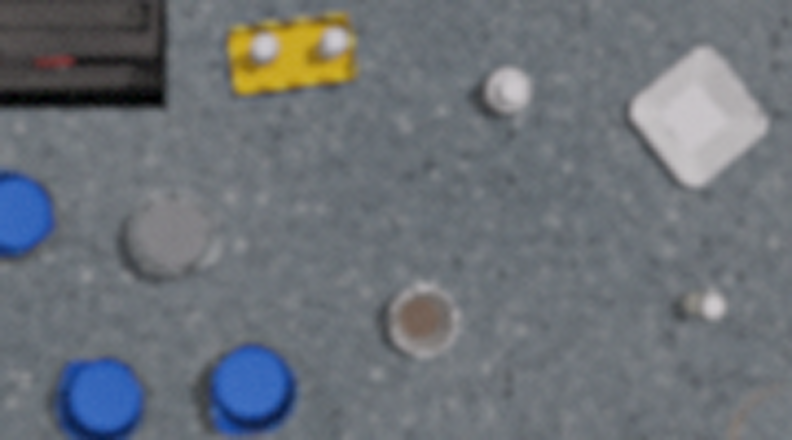

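View pics/sidecrop.png

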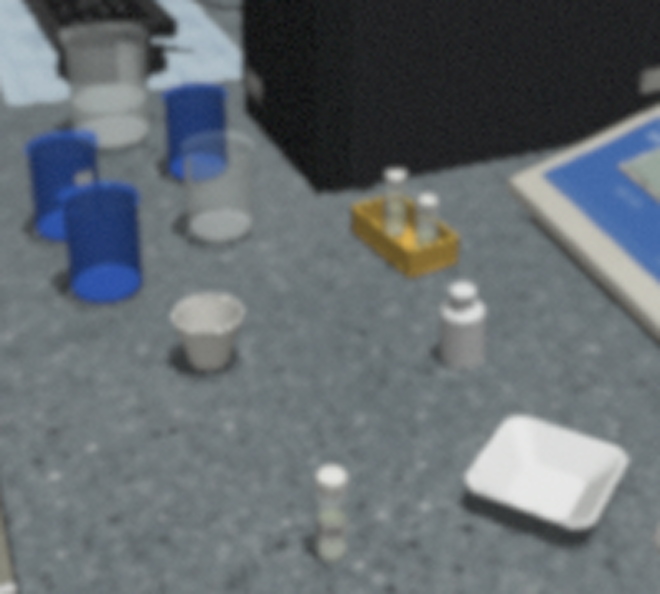

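The lone vial's cap is at crop (712,306), which is full pixel (431.5,249). The crucible rim centre is at (366,252.7). The small beaker's rim is at (308,233) in the top view and (286,215) in the side view, and the two views agree. Next I'll work out the shifts.

```bash
cat >> h.py <<'E'
def shift(P):
    from bench import read_state
    from scipy.spatial.transform import Rotation as R
    s=read_state();q=np.array(s['eef_rot']);r=R.from_quat(np.r_[q[1:],q[0]])
    return r.inv().apply(np.array(P)-s['position']).round(4)
E
python3 - <<'E'
from h import *
d=load('top');print('vial',at(d,(431.5,249.2),.048),at(load('side'),(320.6,313.2),.048))
print('cruc',at(d,(366.1,252.7),.034),at(load('side'),(283,264.8),.034))
print('small',at(load('side'),(286.4,214.8),.068))
print('computer corner',at(load('side'),(317,227),0))
for P in((.469,-.281,.25),(.469,-.281,.09)):print(shift(P))
E
```

```text
vial [ 0.46893099 -0.28332748  0.048     ] [ 0.46982146 -0.28140428  0.048     ]
cruc [ 0.45611967 -0.10464887  0.034     ] [ 0.45624781 -0.1033121   0.034     ]
small [0.50848243 0.05246045 0.068     ]
computer corner [0.60014706 0.09224319 0.        ]
[-0.5418 -0.6729 -0.0017]
[-0.5419 -0.6726  0.1583]
```

```bash
python3 -m crank '[-0.011,-0.013,0,0,0,0,0, -0.033,-0.040,0,0,0,0,0, -0.065,-0.081,0,0,0,0,0, -0.098,-0.121,0,0,0,0,0, -0.130,-0.162,0,0,0,0,0, -0.163,-0.202,0,0,0,0,0, -0.195,-0.243,0,0,0,0,0, -0.228,-0.283,0,0,0,0,0, -0.260,-0.324,0,0,0,0,0, -0.293,-0.364,0,0,0,0,0, -0.325,-0.404,0,0,0,0,0, -0.358,-0.445,0,0,0,0,0, -0.390,-0.485,0,0,0,0,0, -0.423,-0.526,0,0,0,0,0, -0.455,-0.566,0,0,0,0,0, -0.488,-0.607,0,0,0,0,0, -0.515,-0.640,0,0,0,0,0, -0.531,-0.661,0,0,0,0,0, -0.542,-0.674,0,0,0,0,0, -0.542,-0.674,0,0,0,0,0]'
python3 - <<'E'
from h import *;from bench import *
d=snapshot('side');cv2.imwrite('pics/side1.png',d['image'][...,::-1]);s=read_state();print(s['position'],s['width'],s['joints'])
p=np.array(s['position']);print('tip px if 17mm',proj(d,p-[0,0,.017]),'30mm',proj(d,p-[0,0,.030]));print(shift((.469,-.282,.092)))
E
```

```text
time_s: 2.6
position: [0.4683, -0.2824, 0.2479]
eef_rot: [-0.0, 0.202, 0.979, 0.0]
force: [0.8, 0.4, 0.9]
width: 0.0
gripper_force: 0.0
[ 0.46843783 -0.28167031  0.24818112] 0.00016012797041387413 [-6.03770771e-01 -5.23289444e-02  1.37612685e+00  2.69858420e-04
  1.81846125e+00 -1.76842359e+00]
tip px if 17mm [319.3027 207.5787] 30mm [319.3456  216.10344]
[-7.000e-04 -1.000e-04  1.562e-01]
```

View pics/side1.png

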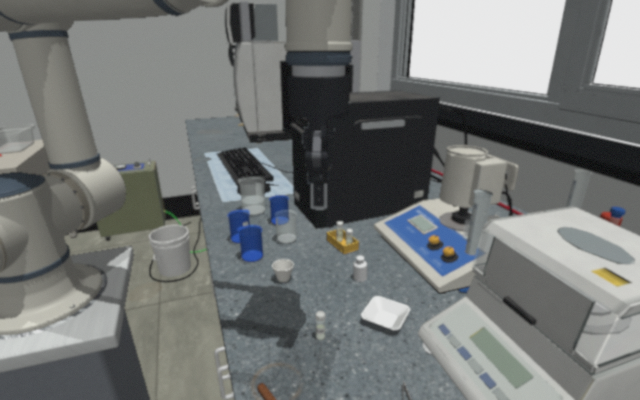

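The closed fingertips show at about (318,206), which fits 17 mm ahead of the TCP. I'll descend over the vial now.

```bash
python3 -m crank '[0,0,0.02,0,0,0,0, 0,0,0.06,0,0,0,0, 0,0,0.10,0,0,0,0, 0,0,0.135,0,0,0,0, 0,0,0.152,0,0,0,0, 0,0,0.158,0,0,0,0, 0,0,0.158,0,0,0,0, 0,0,0.158,0,0,0,0, 0,0,0.158,0,0,0,0, 0,0,0.158,0,0,0,0]'
python3 - <<'E'
from h import *;from bench import *
d=snapshot('side');cv2.imwrite('pics/side2.png',cv2.resize(d['image'][230:350,240:400,::-1],None,fx=4,fy=4))
print(read_state()['position'])
E
```

```text
time_s: 3.9
position: [0.469, -0.2821, 0.0908]
eef_rot: [0.0, 0.202, 0.979, -0.0]
force: [0.1, 0.4, 0.2]
width: -0.0004
gripper_force: 0.0
[ 0.46890494 -0.28207247  0.09065796]
```

View pics/side2.png

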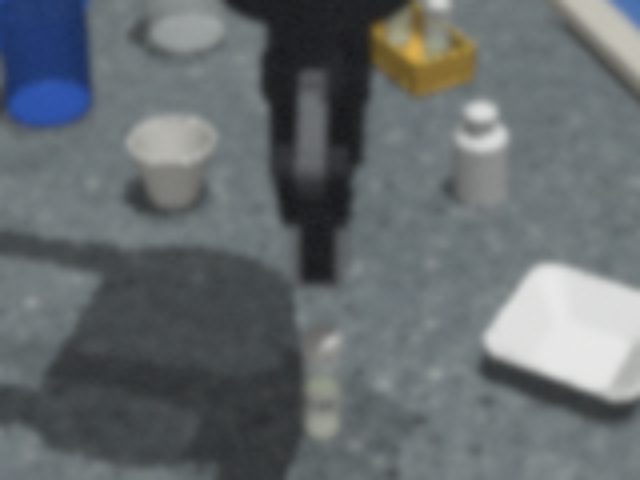

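```bash
python3 -m crank '[0,0,0.0,0,0,0,0, 0,0,0,0,0,0,0, 0,0,0,0,0,0,0, 0,0,0,0,0,0,0, 0,0,0,0,0,0,0, 0,0,0,0,0,0,0, 0,0,0,0,0,0,0, 0,0,0,0,0,0,0, 0,0,0,0,0,0,0, 0,0,0,0,0,0,0, 0,0,0,0,0,0,0, 0,0,0,0,0,0,0, 0,0,0,0,0,0,0, 0,0,0,0,0,0,0, 0,0,0,0,0,0,0, 0,0,0,0,0,0,0, 0,0,0,0,0,0,0, 0,0,0,0,0,0,0]'
python3 -c "
from h import *
for P in((.508,.054,.26),(.508,.054,.11)):print(shift(P))"
```

```text
time_s: 6.2
position: [0.4688, -0.2819, 0.0903]
eef_rot: [0.0, 0.202, 0.979, -0.0]
force: [0.3, -0.1, -0.3]
width: -0.0002
gripper_force: 0.0
[ 0.0966  0.3241 -0.1697]
[ 0.0966  0.3241 -0.0197]
```

```bash
python3 -m crank '[0,0,-0.03,0,0,0,0, 0,0,-0.08,0,0,0,0, 0,0,-0.13,0,0,0,0, 0,0,-0.16,0,0,0,0, 0,0,-0.17,0,0,0,0, 0.006,0.020,-0.17,0,0,0,0, 0.018,0.060,-0.17,0,0,0,0, 0.032,0.107,-0.17,0,0,0,0, 0.046,0.155,-0.17,0,0,0,0, 0.060,0.201,-0.17,0,0,0,0, 0.074,0.248,-0.17,0,0,0,0, 0.086,0.288,-0.17,0,0,0,0, 0.094,0.314,-0.17,0,0,0,0, 0.0965,0.324,-0.17,0,0,0,0, 0.0965,0.324,-0.17,0,0,0,0]'
python3 - <<'E'
from h import *;from bench import *
d=snapshot('side');cv2.imwrite('pics/side3.png',cv2.resize(d['image'][130:280,200:400,::-1],None,fx=4,fy=4))
print(read_state()['position'],shift((.508,.054,.11)))
E
```

```text
time_s: 8.07
position: [0.5076, 0.0543, 0.259]
eef_rot: [-0.001, 0.201, 0.98, -0.0]
force: [-0.2, -1.0, -1.0]
width: -0.0002
gripper_force: 0.0
[0.5076898  0.05359478 0.25939345] [-0.0003  0.0006  0.1494]
```

View pics/side3.png

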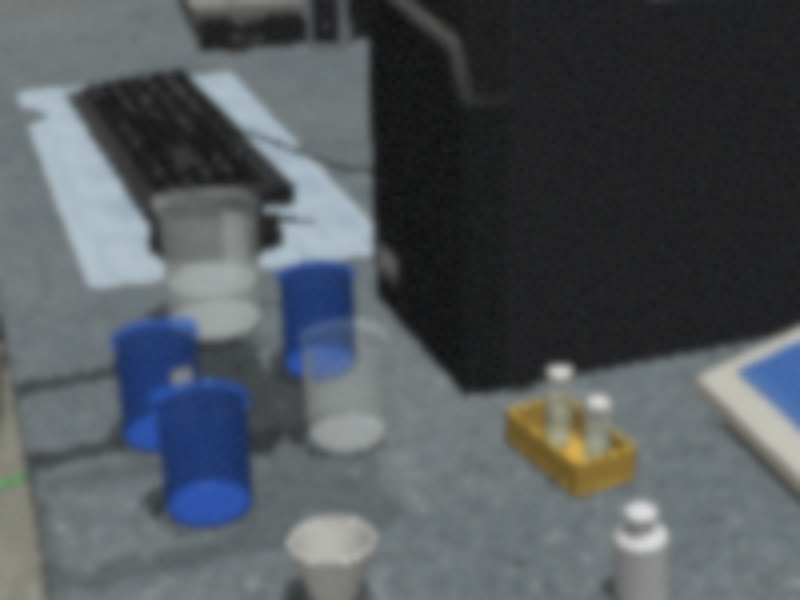

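The clear beaker's rim centre is at crop (344,338), full pixel (286,214.5), as measured before. The gripper is above the frame. I'll descend and dwell.

```bash
python3 -m crank '[0,0,0.02,0,0,0,0, 0,0,0.06,0,0,0,0, 0,0,0.10,0,0,0,0, 0,0,0.13,0,0,0,0, 0,0,0.145,0,0,0,0, 0,0,0.149,0,0,0,0, 0,0,0.149,0,0,0,0, 0,0,0.149,0,0,0,0, 0,0,0.149,0,0,0,0, 0,0,0.149,0,0,0,0, 0,0,0.149,0,0,0,0, 0,0,0.149,0,0,0,0, 0,0,0.149,0,0,0,0]' && python3 -m crank '[0,0,0,0,0,0,0, 0,0,0,0,0,0,0, 0,0,0,0,0,0,0, 0,0,0,0,0,0,0, 0,0,0,0,0,0,0, 0,0,0,0,0,0,0, 0,0,0,0,0,0,0, 0,0,0,0,0,0,0, 0,0,0,0,0,0,0, 0,0,0,0,0,0,0, 0,0,0,0,0,0,0, 0,0,0,0,0,0,0, 0,0,0,0,0,0,0]'
python3 - <<'E'
from h import *;from bench import *
d=snapshot('side');cv2.imwrite('pics/side4.png',cv2.resize(d['image'][130:280,200:400,::-1],None,fx=4,fy=4))
print(read_state()['position']);
for P in((.456,-.104,.26),(.456,-.104,.076)):print(shift(P))
E
```

```text
time_s: 9.75
position: [0.508, 0.0539, 0.1112]
eef_rot: [-0.0, 0.202, 0.979, -0.0]
force: [-0.1, 0.4, 0.3]
width: 0.0001
gripper_force: 0.0
time_s: 11.38
position: [0.508, 0.0538, 0.1113]
eef_rot: [-0.0, 0.202, 0.979, -0.0]
force: [0.5, 0.1, -0.3]
width: -0.0002
gripper_force: 0.0
[0.50801641 0.05384836 0.11125989]
[-0.0145 -0.1656 -0.1487]
[-0.0145 -0.1656  0.0353]
```

View pics/side4.png

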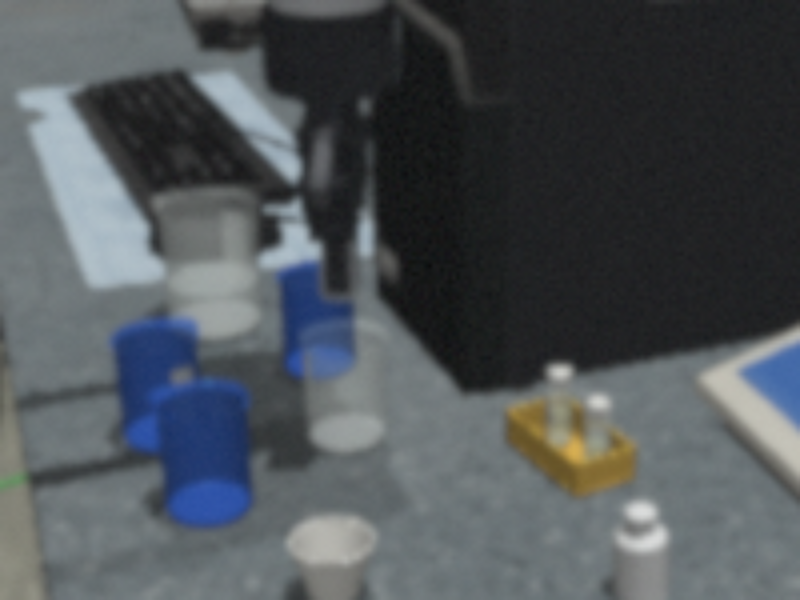

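The fingertips at (338,295) stand centred above the small beaker's mouth at (344,338). Total dwell there is over 2.3 s. Next is the crucible.

```bash
python3 -m crank '[0,0,0,0,0,0,0, 0,0,-0.03,0,0,0,0, 0,0,-0.08,0,0,0,0, 0,0,-0.125,0,0,0,0, 0,0,-0.145,0,0,0,0, 0,0,-0.149,0,0,0,0, -0.001,-0.015,-0.149,0,0,0,0, -0.004,-0.045,-0.149,0,0,0,0, -0.007,-0.083,-0.149,0,0,0,0, -0.010,-0.120,-0.149,0,0,0,0, -0.013,-0.150,-0.149,0,0,0,0, -0.0145,-0.1655,-0.149,0,0,0,0, -0.0145,-0.1655,-0.149,0,0,0,0, -0.0145,-0.1655,-0.12,0,0,0,0, -0.0145,-0.1655,-0.07,0,0,0,0, -0.0145,-0.1655,-0.02,0,0,0,0, -0.0145,-0.1655,0.015,0,0,0,0, -0.0145,-0.1655,0.030,0,0,0,0, -0.0145,-0.1655,0.035,0,0,0,0, -0.0145,-0.1655,0.035,0,0,0,0]' && python3 -m crank '[0,0,0,0,0,0,0, 0,0,0,0,0,0,0, 0,0,0,0,0,0,0, 0,0,0,0,0,0,0, 0,0,0,0,0,0,0, 0,0,0,0,0,0,0, 0,0,0,0,0,0,0, 0,0,0,0,0,0,0, 0,0,0,0,0,0,0, 0,0,0,0,0,0,0, 0,0,0,0,0,0,0, 0,0,0,0,0,0,0, 0,0,0,0,0,0,0, 0,0,0,0,0,0,0, 0,0,0,0,0,0,0, 0,0,0,0,0,0,0, 0,0,0,0,0,0,0, 0,0,0,0,0,0,0, 0,0,0,0,0,0,0]'
python3 - <<'E'
from h import *;from bench import *
d=snapshot('side');cv2.imwrite('pics/side5.png',cv2.resize(d['image'][180:330,200:400,::-1],None,fx=4,fy=4))
print(read_state()['position'])
E
```

```text
time_s: 13.92
position: [0.4568, -0.1039, 0.0775]
eef_rot: [0.001, 0.201, 0.98, -0.0]
force: [0.6, -0.3, 0.5]
width: -0.0003
gripper_force: 0.0
time_s: 16.3
position: [0.456, -0.1039, 0.0763]
eef_rot: [0.0, 0.202, 0.979, -0.0]
force: [0.5, 0.4, -0.1]
width: -0.0
gripper_force: 0.0
[ 0.45601084 -0.10393166  0.07627828]
```

View pics/side5.png

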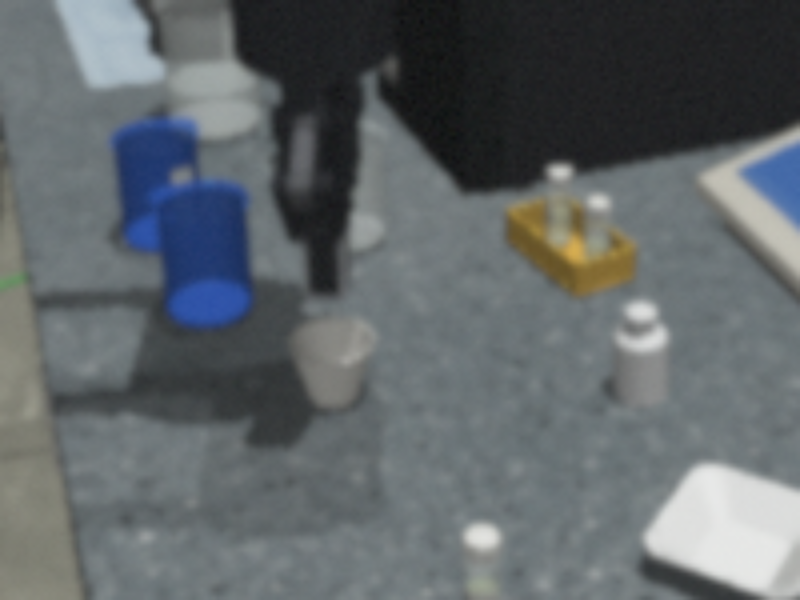

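The fingertips at (326,292) are centred above the crucible's mouth at (333,335), and nothing has been disturbed.

```bash
python3 -c "from bench import *;print(sign_off())"
```

```text
the job is handed in; nothing more can be done
None
```

I pointed in turn at the lone vial, the small clear beaker and the crucible, about 2.5 cm above each for over two seconds and touching nothing, and handed in at about 16 s still pointing at the crucible.

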